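Load the glass plate under the imager's stage clips

ROBOT

A 6-joint arm with a two-finger parallel gripper is mounted at the origin on the work surface. World frame = base frame: x ahead of the robot, y to its left, z up, the work surface at z = 0. Lengths are in m, angles in rad, forces in N, time in s.
With the tool pointing down it reaches from about 0.35 to 0.975 m from the base axis. Payload 4.9 kg.
Tool frame: the origin (TCP) lies on the centre line of the jaws, within the pads' length; the fingertips stand manip.tcp_to_tips ahead of it and the grasp point (between the pads) is the TCP (manip.tcp_to_tips is the distance from the TCP to the fingertips, in m); y points along the fingers, z is the direction in which the jaws open and shut, and the axes are right-handed (so a half turn about y gives the same grasp; the last joint's range is limited). The gripper opens to 85 mm and grips with 20 to 120 N. Pads are 22 mm wide; open, the fingers measure 114 mm over their backs; the gripper's body (76 mm by 85 mm) begins 54 mm behind the grasp point. The pads swing forward as they close: fully open they stand 13 mm farther back than shut.
Start: joints at [-1.352, 0.053, 1.613, -0, 1.476, -0.119], TCP at [0.207, -0.59, 0.25] pointing down, gripper open.
Joint ranges: [-3.01, 3.01], [-1.01, 2.22], [0.06, 2.58], [-1.02, 4.17], [0.09, 2.62], [-3.14, 3.14]. Speed limits (rad/s): [2.57, 2.57, 3.14, 3.14, 3.14, 3.14].

INTERFACE

Orientations are given as a unit quaternion [w, x, y, z].
In Python, from plant import manip gives the robot as it stands.
- The arm moves only by the tool apply_moves, never from a script. Its argument "moves" is a list of rows, each a list of 7 numbers: the gripper's target within -1 to 1 (shut at 1, half-way at 0, fully open at -1), then the shift along the tool's x, y, z in mm, then the turn, a rotation vector about the tool's x, y, z in degrees. A call has 1 to 20 rows; each row shifts and turns the commanded pose from where the row before left it, along the tool's axes as they then stand; what a row does not reach is not made up. A row lasts 1/10 s, in which the tool goes at most 50 mm and 8.59 degrees, less where a joint would pass 70% of its speed; a pose out of reach is approached as far as the arm can. A call with a gripper value outside its range is refused whole. The fingers move at their own pace and stop on an object; the grip force is fixed at half the most. Time passes only in rows, so rows that do not move let the fingers close. It gives the time, the measured TCP pose, the force and the opening at its end, in the units of the state.
- manip.state(): the state, without advancing time (a new reading comes with each control period).
- manip.grab_frame(name): name is "side" or "top"; returns the picture (420x560x3 uint8, blue, green, red); there is no depth.
- manip.calibration(name): a dict with "mtx" (3x3 intrinsics, pixels), "T" (4x4, takes a point from camera to world coordinates). Camera axes: x right, y down, z forward; pixel columns grow to the right and rows downward; lengths in m; the calibration is good to about 2 mm. A picture is of the moment at which its call begins. calibration takes no time and is no camera call.
- manip.job_done(): hands the job in, once; it reports no verdict.
The state is a dict: "time": time; "joint_pos": joint angles; "joint_vel": joint speeds; "joint_efforts": joint torques, N m; "tool_pos": TCP position; "tool_rot": TCP orientation; "contact_force": force on the tool from outside, world axes, zero at the start; "ft_torque": the same for the moment, N m; "gripper_width": opening from 0.0 (shut) to 1.0 (fully open).
Only numpy, scipy, OpenCV 4.12 (cv2) and the standard library are available. Lean on these libraries where they do the work, as an engineer would, in place of code of your own. Each camera call takes 0.05 s, during which the arm holds its last target. There are 200 camera calls.

TASK

Pick up the glass plate with the upright grip from the bench mat, lay its front end on the imager's stage and slide it in between the guide rails, under the two sprung clips, until they have ridden over its front bar and snapped down behind it, short of or just touching the end stop; then let go. It is glass: push it in gently, by feel, and leave the other things on the bench where they are.

Things in the scene. Friction and masses are not known exactly. Their poses are not given: they have to be found in the camera images.
- plate_grip (a point): Centre of the glass plate's upright grip, where to take the plate: a white plastic block 12 mm (plate x) x 30 mm (plate y) x 28 mm tall, standing on the glass near the rear end. This point is 18 mm above the plate's underside, 14 mm above the glass. Axes: x towards the plate's front, z up. With the fingers fore and aft of it (closing along plate x) it is held firmly against the push.
- plate_front (a point): Middle of the plate's leading edge, at its underside; 105 mm ahead of the grip's centre along plate x and 18 mm below it. Same axes. Along this edge lies an aluminium bar, 60 mm wide, 12 mm long (plate x) with a bevelled nose, its top 9 mm above the underside and 5 mm above the glass: the clips ride up over it and snap down on the glass behind it.
- plate: The loose glass plate, 120 mm long (x) x 60 mm wide (y) x 4 mm thick, 95 to 160 g, lying flat on the mat. Origin at the centre of its underside, x towards the front; the grip's centre is 45 mm behind it, the leading edge 60 mm ahead. The glass chips if it is pushed against the rails, clips or stop with more than 15 N.
- mat: Flat grey bench mat, fixed, 200 x 130 x 4 mm, on which the plate lies at first; origin at the centre of its underside.
- stage_mark (a point): Point on the imager's stage, at the level of its surface, on the feed line. x is the feed direction (level, away from the robot, turned with the stage), y left, z up. The clip carriage (guide rails, two clips and a rigid end stop 10 mm high) is clamped on the stage so that the stop's face lies anywhere from 32 mm before to 12 mm beyond this point in x; its setting is not reported and must be felt or seen.
- stage: The imager's fixed stage: dark flat top 30 mm above the bench, 120 mm wide, open from its front edge (210 mm before stage_mark) to the carriage; a housing 62 mm tall begins 49 mm beyond the mark. Origin at the centre of its underside, 80 mm before the mark, same axes. The carriage's two rails, 10 mm high, 63 mm apart, begin 52 mm before the stop and flare to a mouth 82 mm wide 76 mm before it.
- clip_left (a joint): Angle (rad) of the left (+y) clip: bent steel wire 15 mm wide, 17.5 mm left of the feed line, hinged 23 mm beyond the stop on posts 14 mm high, pointing back at the incoming plate. Its upturned lip begins 41 mm before the stop, its lowest point is 17 mm before it. 0 is down (3.5 mm above the stage), 0.14 riding on the bar, 0.01 to 0.02 snapped down on the glass. Spring force 1 to 2 N.
- clip_right (a joint): The same for the right (-y) clip, 17.5 mm right of the feed line. The push needed rises to about 5 N as the clips climb the bar, is 2 to 3 N while they ride on it for some 8 mm, and drops when they snap down, 2 to 4 mm before the plate meets the stop, where it rises sharply.
- tube_rack: Bystander: blue tube rack 130 x 75 x 45 mm, loose; origin at the centre of its underside. It stands on the other side of the stage from the mat.
- tip_box: Bystander: green box of pipette tips 120 x 85 x 48 mm, loose; origin at the centre of its underside.
- wash_bottle: Bystander: white bottle, 72 mm in diameter, 170 mm tall, loose; origin at the centre of its underside.
Mind the look-alikes: they are no part of the job. What is meant by the plate is not brown or red, and is the larger of those in its own colour.

How it is judged:
On the way, in this order (a step that is already met when the one before it is completed fails the run):
1. the plate is held and lifted clear of the mat (height (world z) of plate_grip above 0.04 m and contact force between the fingers and plate above 1 N), for 0.1 s.
2. both clips ride up on the plate's front bar, the plate lying on the stage (value of joint each of clip_left, clip_right above 0.09 rad and x of plate_front in the frame of stage_mark above -0.055 m and z of plate_front in the frame of stage_mark below 0.006 m and contact force between plate and stage above 1 N), for 0.05 s.
At the end, for the whole second after the job is handed in: the plate lies flat on the stage (within 2 mm of its height), its leading edge beyond a point 37.5 mm before the mark and within 4 mm of the feed line, straight within 0.06 rad, both clips snapped down behind its front bar (below 0.04 rad) and pressing on the glass (over 0.4 N), at rest and released (contact force between plate and carriage above 0.4 N and x of plate_front in the frame of stage_mark above -0.0375 m and y of plate_front in the frame of stage_mark between -0.004 and 0.004 m and z of plate_front in the frame of stage_mark between -0.002 and 0.002 m and angle between the x axis of plate_front and the x axis of stage_mark, either way round below 0.06 rad and angle between plate_front's own z axis and vertical below 0.04 rad and value of joint each of clip_left, clip_right below 0.04 rad and linear speed of plate below 0.01 m/s); the robot touches nothing.
It fails at once if the glass plate is pushed against the rails, clips or stop with more than 15 N (contact force between plate and carriage above 15 N).
It fails at once if the tube rack is moved more than 20 mm (distance of tube_rack from where it was at the start of the episode above 0.02 m).
It fails at once if the tip box is moved more than 20 mm (distance of tip_box from where it was at the start of the episode above 0.02 m).
It fails at once if the wash bottle is moved more than 20 mm (distance of wash_bottle from where it was at the start of the episode above 0.02 m).
It also fails if it takes over 67 s, if anything falls off the work surface, if the arm or the gripper's body presses on something with over 40 N, if the wrist force passes 120 N, or if a joint passes its speed limit or range.

## Working session

There is one attempt and no reset: what is moved stays moved. The work goes in short steps, Python scripts to look and compute and a tool call to move; the robot and the scene stay as the last step left them, time stands still between calls to the robot, and variables do not carry over. Pictures are saved under pics/ and viewed, about 8 in all and at most 12, crops included, and the job is handed in when it is done.

Besides the shell and the picture viewer there is one more tool, called after "Request:" as name(argument=value, ...) on one line, values as JSON. apply_moves: Moves the arm, as the interface text tells. Its arguments: {"type":"object","properties":{"moves":{"type":"array","items":{"type":"array","items":{"type":"number"}}}},"required":["moves"]}

```bash
mkdir -p pics
cat > h.py <<'E'
import numpy as np, cv2
from plant import manip
def ray(n,px):
    c=manip.calibration(n);T=np.array(c["T"]);d=T[:3,:3]@np.linalg.inv(np.array(c["mtx"]))@[px[0],px[1],1.];return T[:3,3],d
def onz(n,px,z):
    o,d=ray(n,px);return o+d*(z-o[2])/d[2]
def proj(n,p):
    c=manip.calibration(n);q=np.linalg.inv(np.array(c["T"]))@[*p,1.];u=np.array(c["mtx"])@q[:3];return u[:2]/u[2]
E
python3 - <<'E'
from h import *
for n in("top","side"):
    f=manip.grab_frame(n);cv2.imwrite(f"pics/{n}0.png",f)
    print(n,np.array(manip.calibration(n)["T"])[:3].round(3).tolist(),np.array(manip.calibration(n)["mtx"]).round(1).tolist())
s=manip.state();print(s,manip.tcp_to_tips)
E
```

```text
top [[0.079, -0.972, 0.223, 0.313], [-0.997, -0.076, 0.022, 0.075], [-0.005, -0.224, -0.975, 1.17]] [[414.7, 0.0, 277.5], [0.0, 414.7, 211.4], [0.0, 0.0, 1.0]]
side [[1.0, -0.024, 0.01, 0.549], [-0.024, -0.724, 0.69, -0.852], [-0.01, -0.69, -0.724, 1.028]] [[511.9, 0.0, 276.6], [0.0, 511.9, 209.1], [0.0, 0.0, 1.0]]
{'time': 0.1, 'joint_pos': array([-1.35203630e+00,  5.33173001e-02,  1.61416192e+00, -1.00370948e-05,
        1.47599059e+00, -1.19018131e-01]), 'joint_vel': array([-0.00050473, -0.00234134, -0.00454842,  0.00100492, -0.00048508,
        0.00038238]), 'joint_efforts': array([-1.06982105e-03, -3.94898772e+01, -3.71366394e+01, -2.57369038e-04,
        3.84859362e-03,  2.09302634e-06]), 'tool_pos': array([ 0.20699155, -0.58916856,  0.24916639]), 'tool_rot': array([ 0.11881937, -0.11889259,  0.69770845, -0.6963831 ]), 'contact_force': array([0.45348413, 0.78867028, 0.13130468]), 'ft_torque': array([0.01897603, 0.02108949, 0.00939031]), 'gripper_width': 1.0017657542366742} 0.019
```

View pics/top0.png

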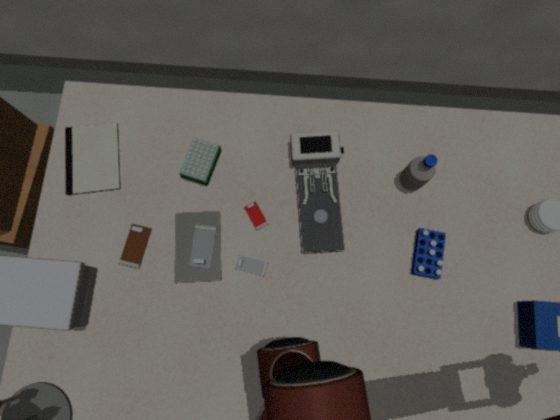

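View pics/side0.png

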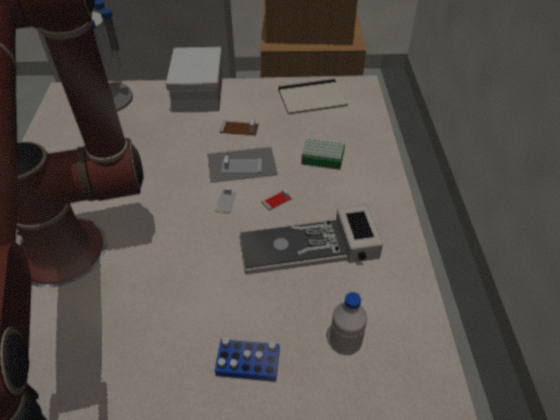

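Candidates for the plate: the clear one on the mat at top(203,245), the brown one at (135,245), the red one at (256,214) and a small clear one at (251,266). I choose the one on the mat, since it is the larger of the two clear ones. I'll check it in a close crop.

Run:
```python
from h import *
t=cv2.imread("pics/top0.png");s=cv2.imread("pics/side0.png")
def cr(f,x,y,w,h,k):
    c=cv2.resize(f[y:y+h,x:x+w],None,fx=k,fy=k,interpolation=cv2.INTER_CUBIC)
    return cv2.convertScaleAbs(c,alpha=1.5,beta=10)
a=np.hstack([cr(t,170,205,60,80,5),cr(t,285,160,65,60,1) if 0 else cr(t,285,125,70,80,5)])
b=np.hstack([cr(s,205,145,75,40,5),cr(s,290,212,55,40,5)])
w=max(a.shape[1],b.shape[1]);P=lambda i:cv2.copyMakeBorder(i,0,0,0,w-i.shape[1],cv2.BORDER_CONSTANT)
cv2.imwrite("pics/crop0.png",np.vstack([P(a),P(b)]))
```

```text
(no output)
```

View pics/crop0.png

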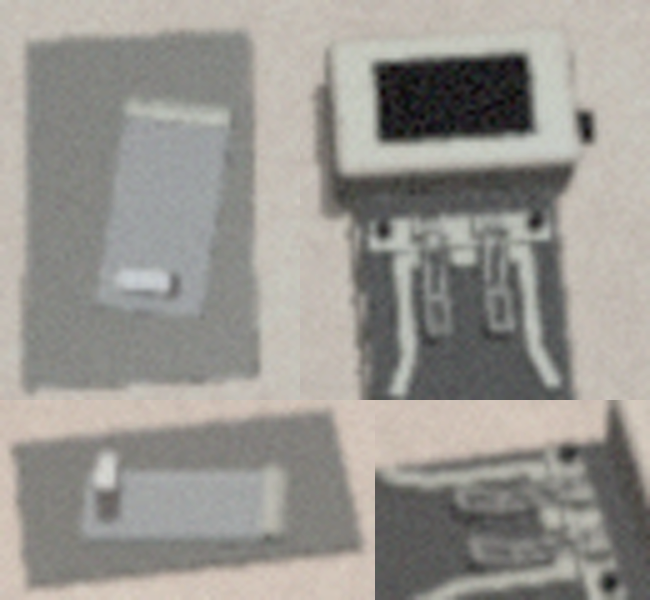

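The crop shows the plate on the mat: bar at its front (top crop ~ (205,226) in the image), grip at the rear (~(199,261)). The stop tab lies between the clips at about (318,176), and the rails' mouth tips are at (305,204) and (336,202).

Run:
```python
from h import *
t=cv2.imread("pics/top0.png");
hsv=cv2.cvtColor(t,cv2.COLOR_BGR2HSV)
for p in[(203,245),(180,245),(199,261),(205,226),(310,240),(270,240)]: print(p,t[p[1],p[0]],hsv[p[1],p[0]])
for n,box,plane in(("top",(183,218,222,274),.008),):
    x0,y0,x1,y1=box;g=cv2.GaussianBlur(t,(3,3),0)[y0:y1,x0:x1]
    # plate brighter than mat in blue channel
    b=g[:,:,0];th,m=cv2.threshold(b,0,255,cv2.THRESH_OTSU)
    c=max(cv2.findContours(m,0,1)[0],key=cv2.contourArea)
    r=cv2.minAreaRect(c);bp=cv2.boxPoints(r)+[x0,y0]
    print(th,bp.round(1).tolist());W=np.array([onz("top",p,.008) for p in bp]);print(W.round(4).tolist(),[np.linalg.norm(W[i]-W[i-1]).round(4) for i in range(4)])
    ctr=W.mean(0);print("ctr",ctr)
    for i in range(2): 
        d=W[i+1]-W[i];print("edge",np.degrees(np.arctan2(d[1],d[0])))
print("grip top",onz("top",(199,261),.036))
# bottle white grip mask
v=t.min(2)[250:272,185:215];m=(v>v.max()*.8).astype(np.uint8);k=cv2.connectedComponentsWithStats(m);print(k[2],k[3]+[185,250])
# stage dark
v=cv2.GaussianBlur(t,(3,3),0).max(2);x0,y0,x1,y1=285,205,355,265
m=(v[y0:y1,x0:x1]<110).astype(np.uint8)
L=[];R=[]
for r in range(y1-y0):
    xs=np.where(m[r])[0]
    if len(xs)>35:L.append((x0+xs[0],y0+r));R.append((x0+xs[-1]+1,y0+r))
print(L[0],L[-1],R[0],R[-1],len(L))
Fr=[]
for cc in range(304,342):
    ys=np.where(m[:,cc-x0])[0];Fr.append((cc,y0+ys[-1]+1))
for nm,P in(("L",L[:-6]),("R",R[:-6]),("F",Fr)):
    Q=np.array([onz("top",p,.03)[:2] for p in P]);f=cv2.fitLine(Q.astype(np.float32),cv2.DIST_HUBER,0,.01,.01).ravel();print(nm,f,np.degrees(np.arctan2(f[1],f[0])))
for nm,p,z in(("mouthL",(305,204),.04),("mouthR",(336,202),.04),("stop",(318,177),.04)):print(nm,onz("top",p,z))
```

```text
(203, 245) [101  99  98] [110   8 101]
(180, 245) [79 83 80] [53 12 83]
(199, 261) [129 127 125] [105   8 129]
(205, 226) [103 107 106] [ 38  10 107]
(310, 240) [52 53 51] [75 10 53]
(270, 240) [115 122 123] [ 26  17 123]
91.0 [[188.7, 265.2], [194.7, 223.2], [215.8, 226.3], [209.8, 268.3]]
[[0.4053, 0.3365, 0.008], [0.5256, 0.3346, 0.008], [0.5216, 0.2733, 0.008], [0.4017, 0.2765, 0.008]] [np.float64(0.06), np.float64(0.1202), np.float64(0.0614), np.float64(0.12)]
ctr [0.46354714 0.3052148  0.008     ]
edge -0.8969038575489999
edge -93.71794527885059
grip top [0.41682068 0.30347787 0.036     ]
[[  0   0  30  22 593]
 [ 20   3   1   1   1]
 [ 22   3   2   1   2]
 [ 24   5   1   1   1]
 [  5   7  14   6  57]
 [ 12   6   1   1   1]
 [ 18   6   1   1   1]
 [ 24   8   2   2   2]
 [ 22  12   1   1   1]
 [ 21  16   1   1   1]] [[199.59190556 260.60033727]
 [205.         253.        ]
 [207.5        253.        ]
 [209.         255.        ]
 [197.38596491 260.05263158]
 [197.         256.        ]
 [203.         256.        ]
 [209.5        258.5       ]
 [207.         262.        ]
 [206.         266.        ]]
(np.int64(297), 205) (np.int64(300), 252) (np.int64(341), 205) (np.int64(340), 252) 48
L [0.98885065 0.14891072 0.5500576  0.04081592] 8.563806
R [ 0.9898399   0.14218636  0.566406   -0.08244279] 8.174381
F [ 0.14703777 -0.98913085  0.4642854  -0.03247176] -81.54469
mouthL [0.59878038 0.025165   0.04      ]
mouthR [ 0.611383   -0.06128083  0.04      ]
stop [ 0.68081982 -0.00663897  0.04      ]
```

```bash
cat >> h.py <<'E'
from scipy.spatial.transform import Rotation as R
def tool():
    s=manip.state();q=s["tool_rot"];return s["tool_pos"],R.from_quat([*q[1:],q[0]]).as_matrix(),s
E
python3 - <<'E'
from h import *
p,M,s=tool();print(M.round(3))
zy=np.degrees(np.arctan2(M[1,2],M[0,2]));print("jaw yaw",zy)
a=np.radians(8.4);u=np.array([np.cos(a),np.sin(a)]);n=np.array([-u[1],u[0]])
t=np.mean([manip.grab_frame("top").astype(float) for _ in range(16)],0).mean(2).astype(np.float32)
cv2.imwrite("pics/avg.png",t)
def samp(us,ns,z):
    pts=np.array([[proj("top",[*(u*i+n*j),z]) for j in ns] for i in us],np.float32)
    return cv2.remap(t,pts[...,0],pts[...,1],cv2.INTER_CUBIC)
ns=np.arange(-.150,-.055,.001)
for lo,hi in((.622,.634),(.634,.646),(.646,.658)):
    pr=samp(np.arange(lo,hi,.002),ns,.04).mean(0);print(lo,[(round(float(a*1000)),int(b)) for a,b in zip(ns,pr)][2:40], [(round(float(a*1000)),int(b)) for a,b in zip(ns,pr)][55:])
us=np.arange(.58,.71,.002)
print("mid",[(round(float(a*1000)),int(b)) for a,b in zip(us,samp(us,np.arange(-.108,-.1,.001),.04).mean(1))])
us=np.arange(.44,.48,.001)
print("front",[(round(float(a*1000)),int(b)) for a,b in zip(us,samp(us,np.arange(-.14,-.06,.004),.03).mean(1))])
ns=np.arange(-.18,-.02,.001);pr=samp(np.arange(.48,.58,.004),ns,.03).mean(0)
print("edges",[(round(float(a*1000)),int(b)) for a,b in zip(ns,pr)][:25],[(round(float(a*1000)),int(b)) for a,b in zip(ns,pr)][-30:])
E
```

```text
[[-0.943 -0.     0.331]
 [-0.331  0.002 -0.943]
 [-0.    -1.    -0.002]]
jaw yaw -70.64667092996726
0.622 [(-148, 50), (-147, 54), (-146, 59), (-145, 68), (-144, 81), (-143, 93), (-142, 105), (-141, 114), (-140, 116), (-139, 115), (-138, 113), (-137, 107), (-136, 95), (-135, 82), (-134, 70), (-133, 60), (-132, 55), (-131, 54), (-130, 55), (-129, 58), (-128, 60), (-127, 60), (-126, 59), (-125, 57), (-124, 56), (-123, 55), (-122, 54), (-121, 54), (-120, 54), (-119, 54), (-118, 54), (-117, 53), (-116, 49), (-115, 46), (-114, 43), (-113, 42), (-112, 41), (-111, 42)] [(-95, 53), (-94, 54), (-93, 55), (-92, 57), (-91, 57), (-90, 57), (-89, 56), (-88, 55), (-87, 55), (-86, 54), (-85, 54), (-84, 54), (-83, 54), (-82, 52), (-81, 49), (-80, 47), (-79, 46), (-78, 45), (-77, 46), (-76, 52), (-75, 58), (-74, 68), (-73, 82), (-72, 94), (-71, 106), (-70, 114), (-69, 116), (-68, 116), (-67, 114), (-66, 109), (-65, 99), (-64, 87), (-63, 76), (-62, 65), (-61, 58), (-60, 54), (-59, 51), (-58, 52), (-57, 52), (-56, 52)]
0.634 [(-148, 52), (-147, 54), (-146, 60), (-145, 69), (-144, 78), (-143, 90), (-142
[... 2130 characters left out ...]
52), (650, 52), (652, 52), (654, 52), (656, 51), (658, 52), (660, 52), (662, 51), (664, 51), (666, 49), (668, 54), (670, 70), (672, 96), (674, 114), (676, 116), (678, 113), (680, 103), (682, 97), (684, 107), (686, 114), (688, 115), (690, 116), (692, 115), (694, 114), (696, 113), (698, 106), (700, 91), (702, 73), (704, 57), (706, 51), (708, 51)][ WARN:0@12.371] global loadsave.cpp:1063 imwrite_ Unsupported depth image for selected encoder is fallbacked to CV_8U.
Traceback (most recent call last):
  File "h.py", line 8, in proj
    c=manip.calibration(n);q=np.linalg.inv(np.array(c["T"]))@[*p,1.];u=np.array(c["mtx"])@q[:3];return u[:2]/u[2]
ValueError: time passes only in moves, steps and waits
```

Request:
apply_moves(moves=[[-1,0,0,0,0,-7.7,0],[-1,0,0,0,0,-7.7,0],[-1,0,0,0,0,-7.7,0],[-1,0,0,0,0,-7.7,0],[-1,0,0,0,0,-7.7,0],[-1,0,0,0,0,-7.7,0],[-1,0,0,0,0,-7.7,0],[-1,0,0,0,0,-7.7,0],[-1,0,0,0,0,-7.7,0],[-1,-39,0,24,0,0,0],[-1,-39,0,24,0,0,0],[-1,-39,0,24,0,0,0],[-1,-39,0,24,0,0,0],[-1,-39,0,24,0,0,0],[-1,-39,0,24,0,0,0],[-1,-39,0,24,0,0,0],[-1,-39,0,24,0,0,0],[-1,-39,0,24,0,0,0],[-1,-39,0,24,0,0,0],[-1,0,0,0,0,0,0]])

```text
time: 2.9
tool_pos: [0.4582, -0.2014, 0.2505]
tool_rot: [-0.496, 0.495, -0.504, 0.504]
contact_force: [-0.1, -0.0, 0.1]
gripper_width: 1.002
```

Request:
apply_moves(moves=[[-1,-40,0,-2,0,0,0],[-1,-40,0,-2,0,0,0],[-1,-40,0,-2,0,0,0],[-1,-40,0,-2,0,0,0],[-1,-40,0,-2,0,0,0],[-1,-40,0,-2,0,0,0],[-1,-40,0,-2,0,0,0],[-1,-40,0,-2,0,0,0],[-1,-40,0,-2,0,0,0],[-1,-40,0,-2,0,0,0],[-1,-40,0,-2,0,0,0],[-1,-40,0,-2,0,0,0],[-1,0,0,0,0,0,0],[-1,0,0,0,0,0,0]])

```text
time: 4.3
tool_pos: [0.4435, 0.2751, 0.2502]
tool_rot: [-0.494, 0.495, -0.505, 0.506]
contact_force: [-0.0, -0.6, 0.7]
gripper_width: 1.002
```

Run:
```python
from h import *
p,M,s=tool();d=M.T@(np.array([.4186,.3060,.11])-p);print(s["time"],p,np.degrees(np.arctan2(M[1,2],M[0,2])),"to go mm",d*1000)
```

```text
4.3 [0.4435426  0.27505473 0.25015879] -1.2741334610807926 to go mm [-30.49649395 140.14006492 -25.59208089]
```

Request:
apply_moves(moves=[[-1,-10,30,-8,0,0,0],[-1,-10,30,-9,0,0,0],[-1,-10,30,-9,0,0,0],[-1,0,30,0,0,0,0],[-1,0,20,0,0,0,0],[-1,0,0,0,0,0,0],[-1,0,0,0,0,0,0]])

```text
time: 5.0
tool_pos: [0.4188, 0.3046, 0.1107]
tool_rot: [-0.494, 0.494, -0.506, 0.506]
contact_force: [-0.0, -0.3, 0.2]
gripper_width: 1.001
```

Run:
```python
from h import *
print(onz("side",(226.2,159),.036))
f=manip.grab_frame("side");cv2.imwrite("pics/s1.png",cv2.convertScaleAbs(cv2.resize(f[90:210,180:300],None,fx=5,fy=5,interpolation=cv2.INTER_CUBIC),alpha=1.5,beta=10))
p,M,s=tool();d=M.T@(np.array([.4186,.3060,.030])-p);print(p,d*1000)
```

```text
[0.41849908 0.30239302 0.036     ]
[0.41938724 0.30515897 0.11174581] [-0.75252558 81.74478008 -0.96376407]
```

View pics/s1.png

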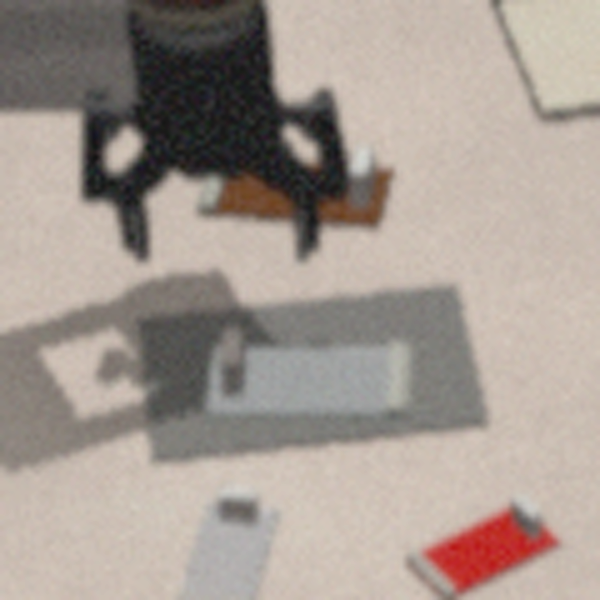

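The gripper is open above the plate's grip, which is at (232,350) in the crop, and the fingers straddle it fore and aft. Both views agree on x (0.4185) and give y between 0.303 and 0.306.

Request:
apply_moves(moves=[[-1,0,20,-0.5,0,0,0],[-1,0,20,-0.5,0,0,0],[-1,0,20,0,0,0,0],[-1,0,12,0,0,0,0],[-1,0,9,0,0,0,0],[-1,0,0,0,0,0,0],[0,0,0,0,0,0,0],[0.5,0,0,0,0,0,0],[1,0,0,0,0,0,0],[1,0,0,0,0,0,0],[1,0,0,0,0,0,0],[1,0,0,0,0,0,0],[1,0,0,0,0,0,0],[1,0,0,0,0,0,0]])

```text
time: 6.45
tool_pos: [0.4176, 0.3058, 0.0298]
tool_rot: [-0.494, 0.494, -0.506, 0.506]
contact_force: [0.2, -0.5, 4.7]
gripper_width: 0.126
```

Request:
apply_moves(moves=[[1,0,-2,0,0,0,0],[1,0,-5,0,0,0,0],[1,0,-10,0,0,0,0],[1,0,-15,0,0,0,0],[1,0,-20,0,0,0,0],[1,0,-20,0,0,0,0],[1,0,-20,0,0,0,0],[1,0,0,0,0,0,0],[1,0,0,0,0,0,0],[1,0,0,0,0,0,0]])

```text
time: 7.45
tool_pos: [0.4165, 0.3053, 0.1203]
tool_rot: [0.493, -0.495, 0.506, -0.506]
contact_force: [-0.7, -0.4, -1.9]
gripper_width: 0.126
```

Run:
```python
from h import *
for n in("side",):
    f=manip.grab_frame(n);a=f[90:210,180:340]
    cv2.imwrite("pics/s2.png",cv2.convertScaleAbs(cv2.resize(a,None,fx=5,fy=5,interpolation=cv2.INTER_CUBIC),alpha=1.5,beta=10))
cv2.imwrite("pics/t2.png",manip.grab_frame("top"))
p,M,s=tool();print(p,s["contact_force"],s["ft_torque"],np.degrees(np.arctan2(M[1,2],M[0,2])),M[2])
```

```text
[0.41633406 0.30517831 0.1198649 ] [ 0.16237304  0.54064171 -0.40411099] [ 0.06374242  0.09925129 -0.03471952] -1.3450184858151895 [ 0.00130439 -0.99999649 -0.00230644]
```

View pics/s2.png

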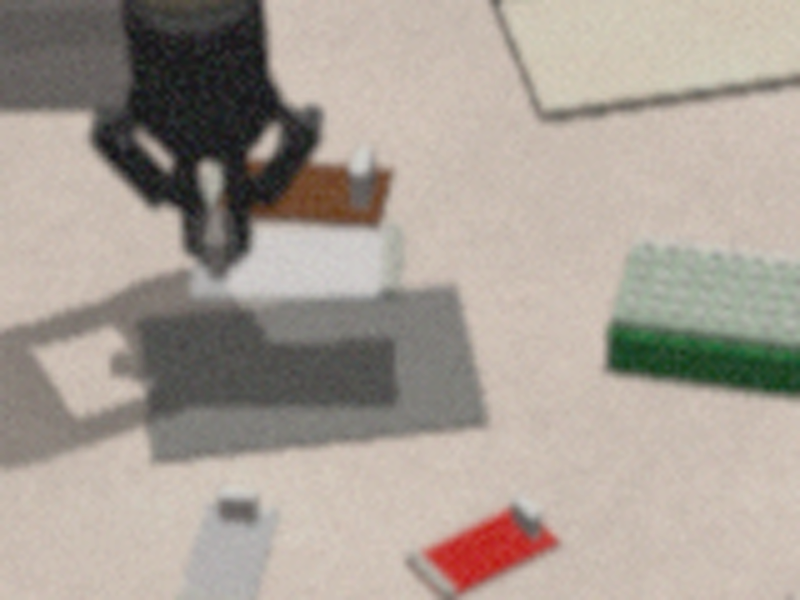

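The plate is held level and clear of the mat; its front bar shows at crop (392,258). Next I measure its offset in the hand.

Run:
```python
from h import *
p,M,s=tool()
zt=p[2]-.0258
for q in((399,291),(402,228)): print("bar corner",onz("side",(180+q[0]/5,90+q[1]/5),zt+.007))
t=cv2.imread("pics/t2.png");
cs=[proj("top",[p[0]+a,p[1]+b,zt+.009]) for a in(.02,.105) for b in(-.03,.03)];print(np.round(cs,1).tolist())
b=cv2.GaussianBlur(t,(3,3),0).astype(int).min(2)
# profile across y (columns) at rows covering glass, along x (rows) at plate centre
c=np.mean(cs,0);r0=int(cs[2][1])+6
print("cols",[(x,int(b[r0:r0+14,x].mean())) for x in range(int(c[0])-22,int(c[0])+22)])
print("rows",[(y,int(b[y,int(c[0])-6:int(c[0])+6].mean())) for y in range(int(cs[2][1])-8,int(cs[2][1])+8)])
# goal frame
d=np.radians(8.2);u=np.array([np.cos(d),np.sin(d)]);P0=np.array([.6484,-.0099]);stop=P0+.031*u
g=stop-u*(.088+.105);print("stop",stop,"start grip",g, "tool delta after turn +9.5")
a=np.radians(8.2);Mg=np.array([[np.sin(a),-np.cos(a),0],[0,0,-1],[np.cos(a),np.sin(a),0]])
print(Mg@np.array([*(g-p[:2]),.1198-p[2]])*1000, M.T.round(3))
```

```text
bar corner [0.51994062 0.26986547 0.1010649 ]
bar corner [0.52177586 0.32670545 0.1010649 ]
[[205.9, 251.5], [182.9, 249.7], [209.7, 219.5], [187.1, 217.7]]
cols [(174, 32), (175, 32), (176, 30), (177, 27), (178, 26), (179, 26), (180, 25), (181, 26), (182, 27), (183, 28), (184, 28), (185, 28), (186, 31), (187, 35), (188, 37), (189, 37), (190, 35), (191, 31), (192, 26), (193, 19), (194, 17), (195, 23), (196, 34), (197, 50), (198, 70), (199, 89), (200, 102), (201, 107), (202, 108), (203, 107), (204, 107), (205, 108), (206, 108), (207, 107), (208, 103), (209, 91), (210, 79), (211, 76), (212, 82), (213, 87), (214, 88), (215, 87), (216, 87), (217, 88)]
rows [(211, 113), (212, 100), (213, 90), (214, 86), (215, 85), (216, 85), (217, 84), (218, 84), (219, 86), (220, 89), (221, 90), (222, 84), (223, 77), (224, 72), (225, 69), (226, 67)]
stop [ 0.67908306 -0.0054785 ] start grip [ 0.48805625 -0.03300589] tool delta after turn +9.5
[3.44956343e+02 6.49038398e-02 2.27540651e+01] [[-0.023 -1.     0.001]
 [-0.002 -0.001 -1.   ]
 [ 1.    -0.023 -0.002]]
```

Request:
apply_moves(moves=[[1,0,0,0,0,-4.75,0],[1,0,0,0,0,-4.75,0],[1,15,0,1,0,0,0],[1,30,0,2,0,0,0],[1,35,0,3,0,0,0],[1,35,0,3,0,0,0],[1,35,0,3,0,0,0],[1,35,0,3,0,0,0],[1,35,0,3,0,0,0],[1,35,0,3,0,0,0],[1,35,0,1,0,0,0],[1,30,0,0,0,0,0],[1,15,0,0,0,0,0],[1,8,0,0,0,0,0],[1,0,0,0,0,0,0],[1,0,0,0,0,0,0],[1,0,0,0,0,0,0]])

```text
time: 9.25
tool_pos: [0.4874, -0.0298, 0.1211]
tool_rot: [0.535, -0.535, 0.463, -0.463]
contact_force: [-0.6, 0.2, -1.5]
gripper_width: 0.127
```

```bash
cat >> h.py <<'E'
P0=np.array([.6484,-.0099]);_d=np.radians(8.2);U=np.array([np.cos(_d),np.sin(_d)]);N=np.array([-U[1],U[0]])
def rep():
    p,M,s=tool();q=p[:2]-P0;f=s["contact_force"]
    print("t",s["time"],"grip s,n mm",(U@q*1000).round(1),(N@q*1000).round(1),"front-to-stop",((U@q+.105-.031)*1000).round(1),"z",p[2].round(4),"yaw",np.degrees(np.arctan2(M[1,2],M[0,2])).round(2),"F u,n,z",(U@f[:2]).round(2),(N@f[:2]).round(2),f[2].round(2),"tilt",M[2].round(4))
E
python3 - <<'E'
from h import *
rep()
t=np.mean([manip.grab_frame("top").astype(float) for _ in range(6)],0).astype(np.uint8)
cv2.imwrite("pics/t3.png",cv2.convertScaleAbs(cv2.resize(t[160:260,270:370],None,fx=6,fy=6,interpolation=cv2.INTER_CUBIC),alpha=1.5,beta=10))
E
```

```text
t 9.25 grip s,n mm -162.2 3.3 front-to-stop -88.2 z 0.1211 yaw 8.22 F u,n,z -0.54 0.29 -1.49 tilt [-5.e-04 -1.e+00 -4.e-04]
```

View pics/t3.png

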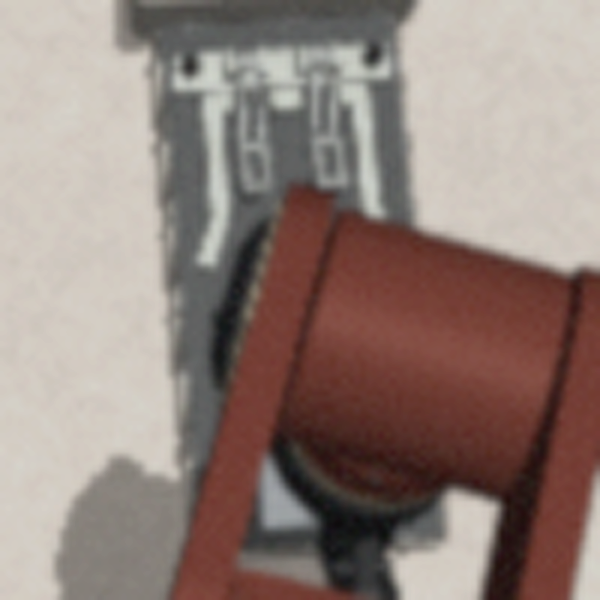

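The top view shows the carriage, with the stop tab at crop (287,97), but the arm hides the plate. I'll lower it and check in the side view.

Request:
apply_moves(moves=[[1,0.8,20,0,0,0,0],[1,1,20,0,0,0,0],[1,0,14,0,0,0,0],[1,0,5,0,0,0,0],[1,0,0,0,0,0,0],[1,0,0,0,0,0,0]])

```text
time: 10.15
tool_pos: [0.4885, -0.0326, 0.063]
tool_rot: [0.535, -0.534, 0.463, -0.464]
contact_force: [0.1, 0.8, -0.2]
gripper_width: 0.129
```

Run:
```python
from h import *
rep()
t=np.mean([manip.grab_frame("side").astype(float) for _ in range(6)],0).astype(np.uint8)
cv2.imwrite("pics/s4.png",cv2.convertScaleAbs(cv2.resize(t[185:285,235:365],None,fx=6,fy=6,interpolation=cv2.INTER_CUBIC),alpha=1.5,beta=10))
p,M,s=tool();z=p[2]-.0258
for nn in(-.03,.03):
    q=p[:2]+U*.105+N*(nn-.0015);print("pred bar-top corner crop px",(proj("side",[*q,z+.009])-[235,185])*6, "rail mouth",(proj("side",[*(P0+U*(.031-.076)+N*nn/.03*.041),.04])-[235,185])*6,"rail inner at stop",(proj("side",[*(P0+U*(.031-.052)+N*nn/.03*.0315),.04])-[235,185])*6)
```

```text
t 10.15 grip s,n mm -161.5 0.3 front-to-stop -87.5 z 0.063 yaw 8.16 F u,n,z 0.2 0.82 -0.21 tilt [ 4.0e-04 -1.0e+00  1.1e-03]
pred bar-top corner crop px [340.91585644 374.77033125] rail mouth [373.11838311 398.65976219] rail inner at stop [425.48923924 373.15323981]
pred bar-top corner crop px [314.55111336 266.98611643] rail mouth [336.10609939 251.90419858] rail inner at stop [395.26239137 260.90130821]
```

View pics/s4.png

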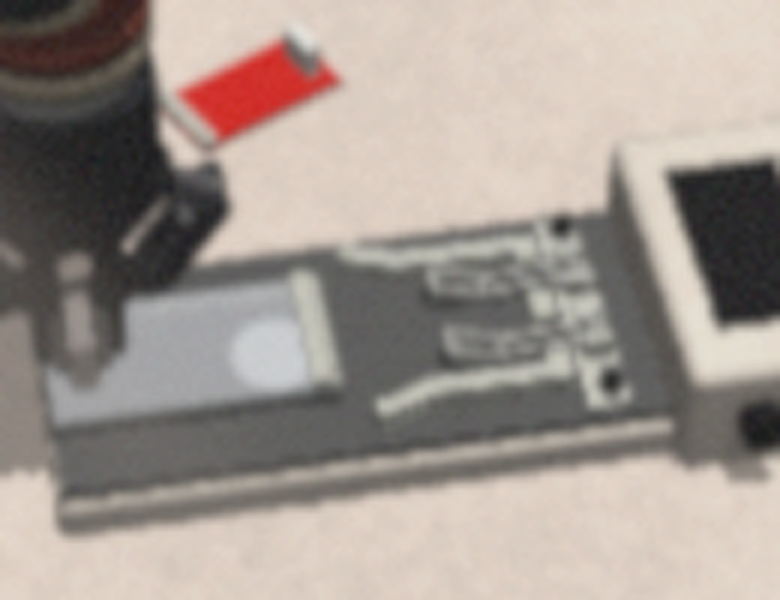

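The side view shows the plate over the stage, aligned with the rails. Its bar runs from (305,270) to (335,383) and looks about 2 mm right of centre. The clip lips are at (430,285) and (447,345). I'll shift 2 mm left and lower by feel.

Request:
apply_moves(moves=[[1,-2,3,0,0,0,0],[1,0,2,0,0,0,0],[1,0,1,0,0,0,0],[1,0,0,0,0,0,0],[1,0,0,0,0,0,0]])

```text
time: 10.95
tool_pos: [0.4876, -0.0306, 0.0562]
tool_rot: [-0.534, 0.534, -0.463, 0.463]
contact_force: [-0.4, -0.1, -1.0]
gripper_width: 0.126
```

Request:
apply_moves(moves=[[1,0,0.5,0,0,0,0],[1,0,0,0,0,0,0]])

```text
time: 11.15
tool_pos: [0.4877, -0.0306, 0.0558]
tool_rot: [0.534, -0.534, 0.463, -0.463]
contact_force: [-0.7, -0.1, -1.1]
gripper_width: 0.131
```

Request:
apply_moves(moves=[[1,0,0.5,0,0,0,0],[1,0,0,0,0,0,0]])

```text
time: 11.35
tool_pos: [0.4879, -0.0306, 0.0558]
tool_rot: [0.534, -0.534, 0.463, -0.463]
contact_force: [-1.1, -0.0, 2.1]
gripper_width: 0.128
```

```bash
python3 -c "from h import *;rep()"
```

```text
t 11.35 grip s,n mm -161.8 2.4 front-to-stop -87.8 z 0.0558 yaw 8.16 F u,n,z -1.09 0.11 2.08 tilt [ 1.e-04 -1.e+00  4.e-04]
```

Request:
apply_moves(moves=[[1,0,0,3,0,0,0],[1,0,0,3,0,0,0],[1,0,0,3,0,0,0],[1,0,0,3,0,0,0],[1,0,0,3,0,0,0],[1,0,0,2,0,0,0],[1,0,0,2,0,0,0],[1,0,0,0,0,0,0]])

```text
time: 12.15
tool_pos: [0.5073, -0.0279, 0.0558]
tool_rot: [0.535, -0.534, 0.463, -0.464]
contact_force: [0.4, -0.7, 4.2]
gripper_width: 0.133
```

```bash
python3 -c "from h import *;rep()"
```

```text
t 12.15 grip s,n mm -142.3 2.3 front-to-stop -68.3 z 0.0558 yaw 8.16 F u,n,z 0.29 -0.71 4.24 tilt [ 4.0e-04 -1.0e+00  1.3e-03]
```

Request:
apply_moves(moves=[[1,0,0,2,0,0,0],[1,0,0,2,0,0,0],[1,0,0,2,0,0,0],[1,0,0,2,0,0,0],[1,0,0,0,0,0,0]])

```text
time: 12.65
tool_pos: [0.5149, -0.0268, 0.0558]
tool_rot: [0.534, -0.534, 0.463, -0.463]
contact_force: [-1.1, -0.7, 5.9]
gripper_width: 0.129
```

```bash
python3 -c "from h import *;rep()"
```

```text
t 12.65 grip s,n mm -134.5 2.3 front-to-stop -60.5 z 0.0558 yaw 8.15 F u,n,z -1.21 -0.55 5.9 tilt [ 3.e-04 -1.e+00  9.e-04]
```

Request:
apply_moves(moves=[[1,0,-0.4,2,0,0,0],[1,0,0,2,0,0,0],[1,0,0,2,0,0,0],[1,0,0,0,0,0,0]])

```text
time: 13.05
tool_pos: [0.5208, -0.0258, 0.0558]
tool_rot: [0.534, -0.534, 0.463, -0.463]
contact_force: [-0.1, -0.2, 3.9]
gripper_width: 0.126
```

```bash
python3 -c "from h import *;rep()"
```

```text
t 13.05 grip s,n mm -128.6 2.4 front-to-stop -54.6 z 0.0558 yaw 8.16 F u,n,z -0.15 -0.14 3.89 tilt [ 1.e-04 -1.e+00  8.e-04]
```

Request:
apply_moves(moves=[[1,0,0,1.5,0,0,0],[1,0,0,1.5,0,0,0],[1,0,0,1,0,0,0],[1,0,0,0,0,0,0]])

```text
time: 13.45
tool_pos: [0.5244, -0.0254, 0.0558]
tool_rot: [0.534, -0.534, 0.463, -0.463]
contact_force: [-1.1, -0.8, 4.3]
gripper_width: 0.125
```

```bash
python3 -c "from h import *;rep()"
```

```text
t 13.45 grip s,n mm -124.9 2.4 front-to-stop -50.9 z 0.0558 yaw 8.15 F u,n,z -1.24 -0.62 4.31 tilt [ 2.e-04 -1.e+00  2.e-04]
```

Run:
```python
from h import *
t=np.mean([manip.grab_frame("side").astype(float) for _ in range(6)],0).astype(np.uint8)
cv2.imwrite("pics/s5.png",cv2.convertScaleAbs(cv2.resize(t[210:265,270:345],None,fx=10,fy=10,interpolation=cv2.INTER_CUBIC),alpha=1.6,beta=10))
```

```text
(no output)
```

View pics/s5.png

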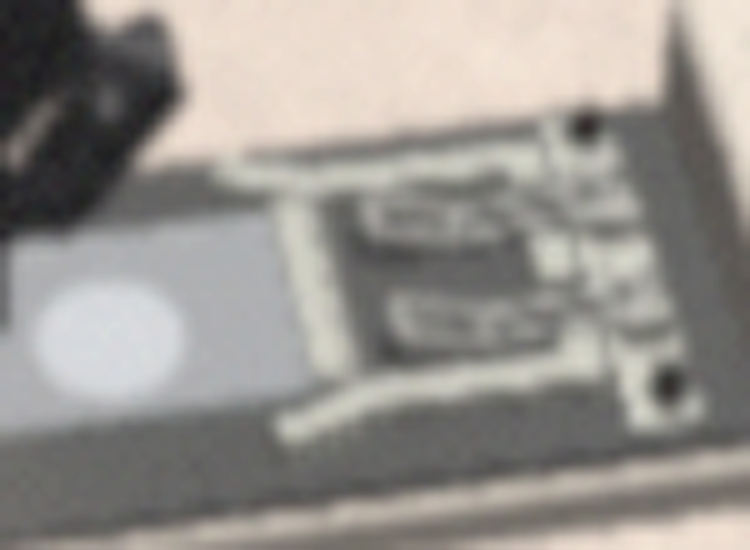

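The bar is at the rail throat, with its front edge running from (325,200) to (355,375), and it is well centred. I'll slide on gently.

Request:
apply_moves(moves=[[1,0,0,1,0,0,0],[1,0,0,1,0,0,0],[1,0,0,1,0,0,0],[1,0,0,1,0,0,0],[1,0,0,0,0,0,0]])

```text
time: 14.25
tool_pos: [0.5282, -0.0248, 0.0558]
tool_rot: [-0.534, 0.534, -0.463, 0.463]
contact_force: [-1.7, -0.5, 5.3]
gripper_width: 0.129
```

```bash
python3 -c "from h import *;rep()"
```

```text
t 14.25 grip s,n mm -121.1 2.4 front-to-stop -47.1 z 0.0558 yaw 8.15 F u,n,z -1.76 -0.26 5.31 tilt [ 1.e-04 -1.e+00 -2.e-04]
```

Request:
apply_moves(moves=[[1,0,0,1,0,0,0],[1,0,0,1,0,0,0],[1,0,0,1,0,0,0],[1,0,0,1,0,0,0],[1,0,0,0,0,0,0]])

```text
time: 14.75
tool_pos: [0.5321, -0.0243, 0.0558]
tool_rot: [-0.534, 0.534, -0.463, 0.463]
contact_force: [-1.6, -0.4, 5.1]
gripper_width: 0.126
```

```bash
python3 -c "from h import *;rep()"
```

```text
t 14.75 grip s,n mm -117.1 2.4 front-to-stop -43.1 z 0.0558 yaw 8.15 F u,n,z -1.66 -0.19 5.06 tilt [ 1.e-04 -1.e+00 -3.e-04]
```

Request:
apply_moves(moves=[[1,0,-0.2,1,0,0,0],[1,0,0,1,0,0,0],[1,0,0,1,0,0,0],[1,0,0,1,0,0,0],[1,0,0,1,0,0,0],[1,0,0,0,0,0,0]])

```text
time: 15.35
tool_pos: [0.5372, -0.0235, 0.0558]
tool_rot: [0.534, -0.534, 0.463, -0.463]
contact_force: [-1.7, -2.8, 2.7]
gripper_width: 0.125
```

```bash
python3 -c "from h import *;rep()"
```

```text
t 15.35 grip s,n mm -112.0 2.4 front-to-stop -38.0 z 0.0558 yaw 8.16 F u,n,z -2.08 -2.48 2.69 tilt [ 1.e-04 -1.e+00  2.e-04]
```

Request:
apply_moves(moves=[[1,0,0,1,0,0,0],[1,0,0,1,0,0,0],[1,0,0,1,0,0,0],[1,0,0,1,0,0,0],[1,0,0,1,0,0,0],[1,0,0,0,0,0,0]])

```text
time: 15.95
tool_pos: [0.5422, -0.0228, 0.0558]
tool_rot: [0.534, -0.534, 0.463, -0.463]
contact_force: [-1.4, -1.0, 1.5]
gripper_width: 0.122
```

```bash
python3 -c "from h import *;rep()"
```

```text
t 15.95 grip s,n mm -106.9 2.4 front-to-stop -32.9 z 0.0558 yaw 8.16 F u,n,z -1.49 -0.82 1.49 tilt [ 0.e+00 -1.e+00  2.e-04]
```

Request:
apply_moves(moves=[[1,0,0,1,0,0,0],[1,0,0,1,0,0,0],[1,0,0,1,0,0,0],[1,0,0,0,0,0,0]])

```text
time: 16.35
tool_pos: [0.5451, -0.0223, 0.0558]
tool_rot: [0.534, -0.534, 0.463, -0.463]
contact_force: [-0.2, -1.4, 1.1]
gripper_width: 0.126
```

```bash
python3 -c "from h import *;rep()"
```

```text
t 16.35 grip s,n mm -104.0 2.4 front-to-stop -30.0 z 0.0558 yaw 8.16 F u,n,z -0.39 -1.37 1.09 tilt [-0.e+00 -1.e+00  2.e-04]
```

Request:
apply_moves(moves=[[1,0.4,0.2,1,0,0,0],[1,0,0,1,0,0,0],[1,0,0,1,0,0,0],[1,0,0,0,0,0,0]])

```text
time: 16.75
tool_pos: [0.5482, -0.0221, 0.0558]
tool_rot: [0.534, -0.534, 0.463, -0.463]
contact_force: [-0.7, -0.3, 2.3]
gripper_width: 0.13
```

```bash
python3 -c "from h import *;rep()"
```

```text
t 16.75 grip s,n mm -100.9 2.2 front-to-stop -26.9 z 0.0558 yaw 8.16 F u,n,z -0.72 -0.17 2.31 tilt [-3.e-04 -1.e+00  3.e-04]
```

Request:
apply_moves(moves=[[1,0,0,1,0,0,0],[1,0,0,1,0,0,0],[1,0,0,1,0,0,0],[1,0,0,0,0,0,0]])

```text
time: 17.15
tool_pos: [0.5508, -0.0218, 0.0558]
tool_rot: [-0.534, 0.535, -0.463, 0.463]
contact_force: [-3.3, -0.5, 5.0]
gripper_width: 0.127
```

```bash
python3 -c "from h import *;rep()"
```

```text
t 17.15 grip s,n mm -98.3 2.1 front-to-stop -24.3 z 0.0558 yaw 8.16 F u,n,z -3.39 -0.04 5.03 tilt [-2.e-04 -1.e+00 -1.e-03]
```

Request:
apply_moves(moves=[[1,0,0,1,0,0,0],[1,0,0,1,0,0,0],[1,0,0,0,0,0,0]])

```text
time: 17.45
tool_pos: [0.5527, -0.0216, 0.0558]
tool_rot: [-0.534, 0.535, -0.463, 0.463]
contact_force: [-3.8, -0.1, 5.0]
gripper_width: 0.129
```

```bash
python3 -c "from h import *;rep()"
```

```text
t 17.45 grip s,n mm -96.4 2.1 front-to-stop -22.4 z 0.0558 yaw 8.16 F u,n,z -3.76 0.42 5.0 tilt [-2.e-04 -1.e+00 -1.e-03]
```

Request:
apply_moves(moves=[[1,0,0,1,0,0,0],[1,0,0,1,0,0,0],[1,0,0,0,0,0,0]])

```text
time: 17.75
tool_pos: [0.5545, -0.0213, 0.0558]
tool_rot: [-0.534, 0.535, -0.464, 0.463]
contact_force: [-4.9, -0.4, 5.9]
gripper_width: 0.124
```

Request:
apply_moves(moves=[[1,0,0,1,0,0,0],[1,0,0,1,0,0,0],[1,0,0,0,0,0,0]])

```text
time: 18.05
tool_pos: [0.5564, -0.021, 0.0558]
tool_rot: [-0.534, 0.535, -0.464, 0.463]
contact_force: [-5.4, -0.4, 5.5]
gripper_width: 0.131
```

Request:
apply_moves(moves=[[1,0,0,1,0,0,0],[1,0,0,1,0,0,0],[1,0,0,0,0,0,0]])

```text
time: 18.35
tool_pos: [0.5583, -0.0208, 0.0558]
tool_rot: [-0.534, 0.535, -0.464, 0.463]
contact_force: [-5.7, 0.1, 7.4]
gripper_width: 0.13
```

```bash
python3 -c "from h import *;rep()"
```

```text
t 18.35 grip s,n mm -90.7 2.1 front-to-stop -16.7 z 0.0558 yaw 8.16 F u,n,z -5.66 0.95 7.36 tilt [-3.0e-04 -1.0e+00 -2.1e-03]
```

Request:
apply_moves(moves=[[1,0,-0.2,1,0,0,0],[1,0,0,1,0,0,0],[1,0,0,0,0,0,0]])

```text
time: 18.65
tool_pos: [0.56, -0.0205, 0.0558]
tool_rot: [-0.534, 0.535, -0.464, 0.462]
contact_force: [-5.7, -0.6, 5.6]
gripper_width: 0.129
```

Request:
apply_moves(moves=[[1,0,0,1,0,0,0],[1,0,0,1,0,0,0],[1,0,0,0,0,0,0]])

```text
time: 18.95
tool_pos: [0.5614, -0.0203, 0.0558]
tool_rot: [-0.533, 0.535, -0.464, 0.462]
contact_force: [-9.4, -1.4, 8.3]
gripper_width: 0.132
```

Request:
apply_moves(moves=[[1,0,0,1,0,0,0],[1,0,0,1,0,0,0],[1,0,0,0,0,0,0]])

```text
time: 19.25
tool_pos: [0.5643, -0.0199, 0.0558]
tool_rot: [-0.534, 0.535, -0.464, 0.463]
contact_force: [-4.6, -1.1, 6.0]
gripper_width: 0.128
```

```bash
python3 -c "from h import *;rep()"
```

```text
t 19.25 grip s,n mm -84.7 2.1 front-to-stop -10.7 z 0.0558 yaw 8.16 F u,n,z -4.75 -0.39 5.97 tilt [-3.0e-04 -1.0e+00 -1.6e-03]
```

Request:
apply_moves(moves=[[1,0,0,1,0,0,0],[1,0,0,1,0,0,0],[1,0,0,0,0,0,0]])

```text
time: 19.55
tool_pos: [0.5664, -0.0196, 0.0558]
tool_rot: [-0.534, 0.535, -0.464, 0.463]
contact_force: [-4.8, -1.1, 5.4]
gripper_width: 0.123
```

Request:
apply_moves(moves=[[1,0,0,1,0,0,0],[1,0,0,1,0,0,0],[1,0,0,0,0,0,0]])

```text
time: 19.85
tool_pos: [0.5685, -0.0193, 0.0558]
tool_rot: [-0.534, 0.534, -0.463, 0.463]
contact_force: [-4.7, -0.3, 4.5]
gripper_width: 0.126
```

Request:
apply_moves(moves=[[1,0,0,1,0,0,0],[1,0,0,0,0,0,0]])

```text
time: 20.05
tool_pos: [0.5701, -0.0191, 0.0558]
tool_rot: [0.535, -0.534, 0.463, -0.463]
contact_force: [-3.1, -0.0, 2.8]
gripper_width: 0.124
```

```bash
python3 -c "from h import *;rep()"
```

```text
t 20.05 grip s,n mm -78.9 2.1 front-to-stop -4.9 z 0.0558 yaw 8.15 F u,n,z -3.04 0.42 2.83 tilt [-0.e+00 -1.e+00  8.e-04]
```

Riding on the bar now. I'll continue in half-millimetre rows and watch for the snap.

Request:
apply_moves(moves=[[1,0,0,0.5,0,0,0],[1,0,0,0.5,0,0,0],[1,0,0,0,0,0,0]])

```text
time: 20.35
tool_pos: [0.5717, -0.0189, 0.0558]
tool_rot: [0.535, -0.534, 0.463, -0.464]
contact_force: [2.7, -0.0, -2.2]
gripper_width: 0.124
```

Request:
apply_moves(moves=[[1,0,0,0.5,0,0,0],[1,0,0,0.5,0,0,0],[1,0,0,0,0,0,0]])

```text
time: 20.65
tool_pos: [0.5717, -0.0189, 0.0558]
tool_rot: [-0.534, 0.534, -0.463, 0.463]
contact_force: [1.0, -0.8, -0.6]
gripper_width: 0.13
```

Request:
apply_moves(moves=[[1,0,0,0.5,0,0,0],[1,0,0,0,0,0,0]])

```text
time: 20.85
tool_pos: [0.5718, -0.0189, 0.0558]
tool_rot: [-0.534, 0.535, -0.464, 0.463]
contact_force: [-3.1, -0.5, 1.2]
gripper_width: 0.13
```

```bash
python3 -c "from h import *;rep()"
```

```text
t 20.85 grip s,n mm -77.1 2.0 front-to-stop -3.1 z 0.0558 yaw 8.16 F u,n,z -3.1 -0.05 1.18 tilt [-2.0e-04 -1.0e+00 -1.3e-03]
```

Run:
```python
from h import *
t=np.mean([manip.grab_frame("side").astype(float) for _ in range(8)],0).astype(np.uint8)
cv2.imwrite("pics/s6.png",cv2.convertScaleAbs(cv2.resize(t[210:265,270:345],None,fx=10,fy=10,interpolation=cv2.INTER_CUBIC),alpha=1.6,beta=10))
rep()
```

```text
t 21.25 grip s,n mm -76.9 2.1 front-to-stop -2.9 z 0.0558 yaw 8.15 F u,n,z -3.32 0.43 2.5 tilt [-1.e-04 -1.e+00 -7.e-04]
```

View pics/s6.png

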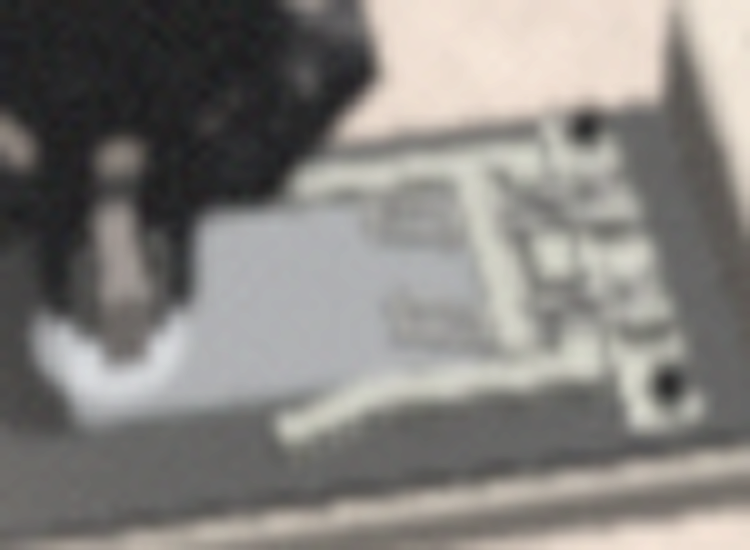

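The bar is under the clips, its front edge near the stop tab at (535,250), and the force signature fits a snap. One more small feel will tell stop from friction.

Request:
apply_moves(moves=[[1,0,0,0.5,0,0,0],[1,0,0,0,0,0,0]])

```text
time: 21.45
tool_pos: [0.5728, -0.0187, 0.0558]
tool_rot: [-0.534, 0.534, -0.463, 0.463]
contact_force: [-2.5, -0.4, 0.7]
gripper_width: 0.122
```

```bash
python3 -c "from h import *;rep()"
```

```text
t 21.45 grip s,n mm -76.1 2.0 front-to-stop -2.1 z 0.0558 yaw 8.15 F u,n,z -2.54 -0.01 0.73 tilt [-1.e-04 -1.e+00 -1.e-04]
```

Request:
apply_moves(moves=[[1,0,0,0.5,0,0,0],[1,0,0,0,0,0,0]])

```text
time: 21.65
tool_pos: [0.5733, -0.0187, 0.0558]
tool_rot: [0.534, -0.534, 0.463, -0.463]
contact_force: [-1.3, -0.2, 0.4]
gripper_width: 0.125
```

Request:
apply_moves(moves=[[1,0,0,0.5,0,0,0],[1,0,0,0,0,0,0]])

```text
time: 21.85
tool_pos: [0.5738, -0.0186, 0.0558]
tool_rot: [0.534, -0.534, 0.463, -0.463]
contact_force: [-2.1, 0.0, 0.3]
gripper_width: 0.129
```

```bash
python3 -c "from h import *;rep()"
```

```text
t 21.85 grip s,n mm -75.1 2.0 front-to-stop -1.1 z 0.0558 yaw 8.15 F u,n,z -2.06 0.31 0.28 tilt [-1.e-04 -1.e+00  1.e-04]
```

Request:
apply_moves(moves=[[1,0,0,0.5,0,0,0],[1,0,0,0,0,0,0]])

```text
time: 22.05
tool_pos: [0.5743, -0.0185, 0.0558]
tool_rot: [-0.534, 0.534, -0.463, 0.463]
contact_force: [-2.1, 0.4, -0.5]
gripper_width: 0.132
```

Request:
apply_moves(moves=[[1,0,0,0.5,0,0,0],[1,0,0,0,0,0,0]])

```text
time: 22.25
tool_pos: [0.5743, -0.0185, 0.0558]
tool_rot: [-0.534, 0.535, -0.463, 0.463]
contact_force: [-5.6, -0.2, 2.2]
gripper_width: 0.128
```

```bash
python3 -c "from h import *;rep()"
```

```text
t 22.25 grip s,n mm -74.5 2.0 front-to-stop -0.5 z 0.0558 yaw 8.16 F u,n,z -5.55 0.64 2.21 tilt [-1.0e-04 -1.0e+00 -1.3e-03]
```

Sharp rise 3 mm after the snap, right at the estimated stop: seated. I'll back off the pressure, then release and rise.

Request:
apply_moves(moves=[[1,0,0,-0.5,0,0,0],[1,0,0,0,0,0,0]])

```text
time: 22.45
tool_pos: [0.5743, -0.0186, 0.0558]
tool_rot: [0.534, -0.534, 0.463, -0.463]
contact_force: [-2.3, -0.5, -0.5]
gripper_width: 0.123
```

Request:
apply_moves(moves=[[0.6,0,0,0,0,0,0],[0.4,0,0,0,0,0,0],[0.1,0,0,0,0,0,0],[-0.2,0,0,0,0,0,0],[-0.2,0,0,0,0,0,0],[-0.2,0,-5,0,0,0,0],[-0.2,0,-15,0,0,0,0],[-0.2,0,-25,0,0,0,0],[-0.2,0,-30,0,0,0,0],[-0.2,0,-40,0,0,0,0],[-0.2,0,-40,-30,0,0,0],[-0.2,0,-30,-40,0,0,0],[-0.2,0,0,-40,0,0,0],[-0.2,0,0,-30,0,0,0],[-0.2,0,0,0,0,0,0]])

```text
time: 23.95
tool_pos: [0.4337, -0.0386, 0.2424]
tool_rot: [0.534, -0.534, 0.463, -0.464]
contact_force: [0.3, 0.5, -0.5]
gripper_width: 0.605
```

Run:
```python
from h import *
rep()
o=[]
for n,(x,y,w,h) in(("side",(265,210,80,55)),("top",(290,160,60,55))):
    t=np.mean([manip.grab_frame(n).astype(float) for _ in range(8)],0).astype(np.uint8)
    o.append(cv2.convertScaleAbs(cv2.resize(t[y:y+h,x:x+w],None,fx=(5.6),fy=5.6,interpolation=cv2.INTER_CUBIC),alpha=1.6,beta=10))
cv2.imwrite("pics/f.png",np.hstack(o))
```

```text
t 23.95 grip s,n mm -216.6 2.2 front-to-stop -142.6 z 0.2424 yaw 8.09 F u,n,z 0.38 0.41 -0.46 tilt [ 0.0014 -1.      0.0025]
```

View pics/f.png

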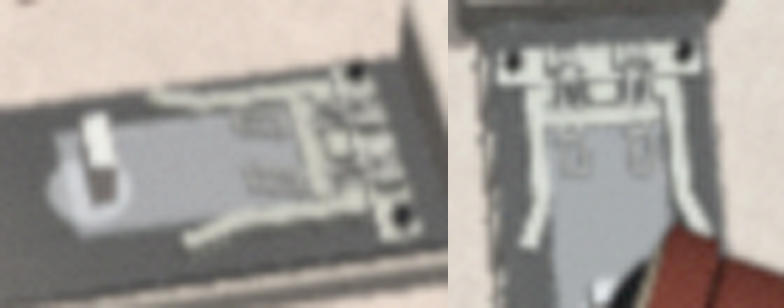

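The side and top views show the plate straight between the rails and released. The clip lips lie on the glass behind the bar, and the bar sits against the stop tab.

```bash
python3 -c "from h import *;print(manip.job_done())"
```

```text
the job is handed in; nothing more can be done
None
```

I picked up the glass plate from the mat by its grip, laid it on the stage and slid it in under the clips to the end stop. Then I let go, backed the arm clear and handed the job in at about 25 s of the 67 s allowed. No verdict was reported.

- **Push forces:** the push peaked at about 9.5 N as the clips climbed the bar, above the roughly 5 N expected, probably because I was also pressing the plate down with up to 8 N. It stayed below the 15 N limit.
- **Clips:** riding took 3 to 5 N. The force then reversed to +2.7 N, which I read as the snap.
- **Stop:** about 3 mm further on, the force rose from 2 to 5.6 N, within 0.5 mm of where the top camera put the stop. I eased the pressure to about 2 N before letting go.
- **Last pictures:** they show the plate lying straight between the rails, the bar at the stop and the clip lips on the glass behind it. They are too coarse to read the clip angles, so the snap rests on the force readings.
- **Disagreements:** the cameras differed by 2 to 4 mm on the plate's sideways offset in the hand and on where the stop was. I allowed for a small sideways shift, and touching the stop agreed with the top camera.
- **Not checked:** I did not re-measure the rack, tip box or bottle after the job; the arm's path kept clear of them.

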